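# Free a stuck strainer basket from its pot and hang it up to drip

### The job

The strainer basket is stuck in its pot. Set the pot home in the square holder on the bench and let go, so that the holder keeps the pot from turning; then take the basket by its rim, twist it free of the bayonet catch and pull it out, leaving the pot upright in the holder. Hang the basket by its T-shaped hanger on the drip rail: in at the rail's flared open end and along to the closed end, then let go; leave the other things on the bench where they are.

Things in the scene. Friction and masses are not known exactly. Their poses are not given: they have to be found in the camera images.
- pot: loose aluminium pot, 0.6 kg: 68 mm square block, flat sides from z = 5 to 46 mm, round bore, and a round bayonet crown (67 mm diameter) up to z = 61 mm. Origin: centre of its underside, z up. It starts on the bench with the basket locked in it, x axes alike; together 81 mm high. Take it by its +y and -y sides: the basket's hanger sticks out over the +x side, above the crown
- crown (a point): centre of the top of the pot's crown, 61 mm above the pot's origin, axes as the pot's. Two L-shaped slots in the crown (over the +y and -y sides) hold the basket's pins. About 4 mm are left between the crown and the lower edge of the basket's rim
- basket: loose steel wire strainer basket, 0.15 kg, 75 mm high, body 52 mm in diameter, stuck in the pot; origin: centre of its underside, z up, at the start 6 mm above the pot's origin. Two pins at its +y and -y sides, z = 45 mm, are caught under the crown. Turned 33 to 45 degrees (best 40) anticlockwise from above, relative to the pot, they are clear (a stop at 45) and it lifts straight out
- rim (a point): centre of the top of the basket's rim, 75 mm above the basket's origin, axes as the basket's. The rim is a round ring, outside diameter 64 mm, inside 48 mm (8 mm thick), 16 mm high; a finger fits inside it. A sprung catch resists the first half of the twist with about 0.35 N m, which turns the pot too if that stands loose. The pins leave the crown when the basket is 20 mm up
- hanger (a point): centre of the T-head of the basket's hanger, at (51.5, 0, 67) mm in the basket's frame, same axes. A neck 8 mm high and 16 mm wide leads out from the rim to +x; the upright T-head on its end is 7 mm thick (x), 32 mm long (y) and 20 mm high (z), with rounded ends
- holder: fixed steel plate, 118 mm square, 8 mm thick, with four curbs up to z = 24 mm round a square seat for the pot's foot. Origin: centre of its underside, z up, seat square along x and y. The seat is 73 mm wide: the pot goes in turned any of four ways, with 2.5 mm play a side and about 4 degrees of turn each way; the curbs lead it in from up to 4 mm off
- seat (a point): centre of the holder's seat, 8 mm above the holder's origin, axes as the holder's. The pot is home when the centre of its underside rests here
- drip_rail: fixed drip tray, 120 (x) by 260 mm (y), lip 12 mm high, origin: centre of its underside. At its back, on two posts, a slotted aluminium channel runs along y from -115 mm (open) to 115 mm (end plate); outside z = 84 to 114 mm, front face x = 27 mm, inside z = 87 to 111 mm and 9 mm deep. Its slot, 13 mm high, faces -x: the basket hangs before it, basket x axis along the tray's x
- rail_mouth (a point): centre of the channel's open end, at (35, -115, 99) mm in the tray's frame, same axes. The T-head goes in only here, moving in +y, hanger point at x = 35, z = 97 to 101 mm. A flared lead-in reaches 20 mm further out to -y and catches it from up to 3 mm off. Let go, the basket sags by up to 6 degrees
- rail_end (a point): centre of the inner face of the end plate, at (35, 115, 99) mm in the tray's frame, same axes. When the T-head meets the plate the hanger point is at y = 99 mm
- spanner: open-ended spanner, 30 x 159 x 6 mm, lying flat; origin at the centre of its underside, its length along y. To be left alone
- tape_roll: yellow roll of tape, 66 mm in diameter, 24 mm high, lying flat; origin at the centre of its underside. To be left alone
- star_knob: black star knob with its threaded stem upright, 37 mm wide, 54 mm high; origin at the centre of its underside. To be left alone
- hex_key: small black hex key, 32 x 92 x 6 mm, lying flat; origin at the centre of its underside. To be left alone
Not all that is in view belongs to the job. Of the things shaped like the holder, the steel one is meant. Leave any pink or turquoise look-alike of the basket alone.

How it is judged:
On the way, in this order (a step that is already met when the one before it is completed fails the run):
1. the pot stands home in the holder with the basket in it, and both are let go (z of pot in the frame of holder between 0.004 and 0.011 m and horizontal distance between pot and holder below 0.006 m and angle between pot's own z axis and vertical below 0.06 rad and contact force between the fingers and pot below 0.1 N and contact force between the fingers and basket below 0.1 N and z of basket in the frame of pot below 0.012 m), for 0.2 s.
2. the basket is pulled right out of the pot, which stays home in the holder (z of pot in the frame of holder between 0.004 and 0.011 m and horizontal distance between pot and holder below 0.006 m and angle between pot's own z axis and vertical below 0.06 rad and z of basket in the frame of pot above 0.065 m), for 0.1 s.
3. the hanger's T-head has entered the rail at its open end and is not yet at the closed end (x of hanger in the frame of drip_rail between 0.029 and 0.041 m and z of hanger in the frame of drip_rail between 0.09 and 0.106 m and y of hanger in the frame of drip_rail between -0.11 and 0.07 m), for 0.1 s.
At the end, for the whole second after the job is handed in: The basket hangs by its T-head in the rail, upright within 0.2 rad, hanger point at most 14 mm from where it meets the end plate (y > 85 mm in the tray's frame), let go and at rest; the pot stands upright and home in the holder, let go, the basket out of it (z of pot in the frame of holder between 0.004 and 0.011 m and horizontal distance between pot and holder below 0.006 m and angle between pot's own z axis and vertical below 0.06 rad and contact force between the fingers and pot below 0.1 N and contact force between the fingers and basket below 0.1 N and x of hanger in the frame of drip_rail between 0.029 and 0.041 m and z of hanger in the frame of drip_rail between 0.09 and 0.106 m and y of hanger in the frame of drip_rail above 0.085 m and angle between basket's own z axis and vertical below 0.2 rad and linear speed of each of basket, pot below 0.02 m/s); the robot touches nothing.
It fails at once if the spanner is shifted by more than 30 mm (distance of spanner from where it was at the start of the episode above 0.03 m).
It fails at once if the tape roll is shifted by more than 30 mm (distance of tape_roll from where it was at the start of the episode above 0.03 m).
It fails at once if the star knob is shifted by more than 30 mm (distance of star_knob from where it was at the start of the episode above 0.03 m).
It fails at once if the hex key is shifted by more than 30 mm (distance of hex_key from where it was at the start of the episode above 0.03 m).
It also fails if it takes over 64 s, if anything falls off the work surface, if the arm or the gripper's body presses on something with over 40 N, if the wrist force passes 120 N, or if a joint passes its speed limit or range.

### The arm

A 6-joint arm with a two-finger parallel gripper is mounted at the origin on the work surface; the furniture and walls round the work are solid. World frame = base frame: x ahead of the robot, y to its left, z up, the work surface at z = 0. Lengths are in m, angles in rad, forces in N, time in s.
With the tool pointing down it reaches from about 0.375 to 0.9 m from the base axis. Payload 3.1 kg.
Tool frame: the origin (TCP) lies at the very end of the fingers, on their centre line; the grasp point (between the pads) lies 19 mm behind it; z points along the fingers, y is the line along which they close (so a half turn about z gives the same grasp; the last joint's range is limited). The gripper opens to 87 mm and grips with 3 to 60 N. Pads are 19 mm wide; open, the fingers measure 117 mm over their backs; the gripper's body (75 mm by 190 mm) begins 51 mm behind the grasp point.
Start: joints at [-1.419, 0.527, 1.433, -0, 1.181, -0.178], TCP at [0.202, -0.591, 0.223] pointing down, gripper open.
Joint ranges: [-3.08, 3.08], [-0.75, 2.2], [0.22, 2.44], [-1.43, 4.57], [0, 2.65], [-2.85, 2.85]. Speed limits (rad/s): [2.79, 2.79, 3.14, 3.14, 3.14, 3.14].

### API

Orientations are given as a unit quaternion [x, y, z, w].
In Python, from cell import manip gives the robot as it stands.
- The arm moves only by the tool apply_moves, never from a script. Its argument "targets" is a list of rows, each a list of 3 entries, a list of its own where there are three numbers: the closure, from 0 (fully open) to 1 (shut), then the shift along the tool's x, y, z in m, then the turn, a rotation vector about the tool's x, y, z in degrees. In form: [[claw, [tx, ty, tz], [ax, ay, az]], ...]. A call has 1 to 20 rows; each row is the pose to reach, as a shift and turn from the pose commanded when the call began, along the tool's axes at that moment; what a row does not reach only later rows make up. A row lasts 1/10 s, in which the tool goes at most 50 mm and 8.59 degrees, less where a joint would pass 70% of its speed; a pose out of reach is approached as far as the arm can. A call with a gripper value outside its range is refused whole. The fingers move at their own pace and stop on an object; "grip_force" is the grip in N (left out, the last holds). Time passes only in rows, so rows that repeat a pose let the fingers close. It gives the time, the measured TCP pose, the force, the opening and the grip force at its end, in the units of the state.
- manip.get_state(): the state, without advancing time (a new reading comes with each control period).
- manip.read_camera(name): name is "scene" or "side" or "wrist"; returns (picture, depth): 384x512x3 uint8, red, green, blue; 384x512 float32, m along the optical axis (not along the pixel's ray), 0 where there is no reading.
- manip.get_calibration(name): a dict with "vfov" (degrees; the focal length in pixels is half the picture's height over the tangent of half this angle, whatever the lens; pixels are square), "cx", "cy" (the principal point, pixels), "pose" (4x4, takes a point from camera to world coordinates); the wrist camera has in their place "hand_eye" (4x4, takes a point from camera to tool coordinates, whose origin is the TCP and whose axes are the flange's). Camera axes: x right, y up, looking along -z (the intrinsics and any distortion apply to the point x, -y, -z); pixel columns grow to the right and rows downward; lengths in m; the calibration is good to about 2 mm. A picture is of the moment at which its call begins: read the wrist's pose just before it. get_calibration takes no time and is no camera call.
- manip.sign_off(): hands the job in; it is judged then, once.
The state is a dict: "time": time; "joint_positions": joint angles; "qvel": joint speeds; "joint_efforts": joint torques, N m; "tcp_pos": TCP position; "ee_rot": TCP orientation; "ft_force": force on the tool from outside, world axes, zero at the start; "torque": the same for the moment, N m; "gripper_width": finger opening in m; "finger_force": force on a finger pad.
Only numpy, scipy, OpenCV 4.12 (cv2) and the standard library are available. Lean on these libraries where they do the work, as an engineer would, in place of code of your own. Each camera call takes 0.05 s, during which the arm holds its last target. There are 200 camera calls.

## Working session

There is one attempt and no reset: what is moved stays moved. The work goes in short steps, Python scripts to look and compute and a tool call to move; the robot and the scene stay as the last step left them, time stands still between calls to the robot, and variables do not carry over. Pictures are saved under pics/ and viewed, at most 12 in all, crops included, and the job is handed in when it is done.

Besides the shell and the picture viewer there is one more tool, called after "Emit:" by a JSON object that holds its "name" and its "arguments". apply_moves: Moves the arm, as the interface text tells. Its arguments: {"type":"object","properties":{"targets":{"type":"array"},"grip_force":{"type":"number"}},"required":["targets"]}

```bash
ls; mkdir -p pics; cat > h.py <<'E'
import numpy as np,cv2
from cell import manip
from scipy.spatial.transform import Rotation as R
def cam(n):
    s=manip.get_state(); im,d=manip.read_camera(n); c=manip.get_calibration(n)
    if n=="wrist":
        T=np.eye(4);T[:3,:3]=R.from_quat(s["ee_rot"]).as_matrix();T[:3,3]=s["tcp_pos"];P=T@np.array(c["hand_eye"])
    else: P=np.array(c["pose"])
    f=192/np.tan(np.radians(c["vfov"])/2)
    return im,d,P,f,c
def cloud(d,P,f,c):
    v,u=np.mgrid[0:384,0:512].astype(float)
    p=np.stack([(u-c["cx"])/f*d,-(v-c["cy"])/f*d,-d],-1)
    return p@P[:3,:3].T+P[:3,3]
def ray(uv,z,P,f,c):
    u,v=uv; r=P[:3,:3]@np.array([(u-c["cx"])/f,-(v-c["cy"])/f,-1]); return P[:3,3]+r*(z-P[2,3])/r[2]
E
python3 - <<'E'
from h import *
print(manip.get_state())
a=[]
for n in("scene","side"):
    im,d,P,f,c=cam(n);np.savez(n+".npz",im=im,d=d,P=P,f=f); print(n,c,f)
    cv2.imwrite(f"pics/{n}.png",cv2.resize(im[...,::-1],(797,598)))
E
```

```text
pics
{'time': 0.0, 'joint_positions': array([-1.41953275e+00,  5.28468467e-01,  1.43389901e+00, -7.77184113e-06,
        1.18136951e+00, -1.78486270e-01]), 'qvel': array([-0.0003046 ,  0.00032017, -0.0010164 ,  0.0007435 , -0.00018543,
       -0.00150643]), 'joint_efforts': array([ 3.61968969e-04, -4.40044963e+01, -1.76591206e+01,  6.35488098e-02,
        5.83729148e-02, -1.52021312e-04]), 'tcp_pos': array([ 0.20230193, -0.59058775,  0.22157126]), 'ee_rot': array([ 9.86438082e-01,  1.64130319e-01,  1.10001184e-05, -1.07211566e-03]), 'ft_force': array([-0.07245059, -0.82878715, -0.62545486]), 'torque': array([0.01212909, 0.00238584, 0.01135391]), 'finger_force': 0.0, 'gripper_width': 0.08722703664888154}
scene {'vfov': 44.94062290660511, 'cx': 257.57579934171747, 'cy': 188.47891618906363, 'pose': array([[-0.52904764,  0.64552358, -0.55082475, -0.09564279],
       [-0.84856465, -0.40765634,  0.33727486,  0.44904271],
       [-0.00682832,  0.64584488,  0.76343812,  1.02260396],
       [ 0.        ,  0.        ,  0.        ,  1.        ]])} 464.2091965337486
side {'vfov': 47.5268768697218, 'cx': 263.65670693618614, 'cy': 191.76890930701694, 'pose': array([[-0.98626497,  0.10477453, -0.12768597,  0.43772811],
       [-0.16497534, -0.58728514,  0.79238836,  0.90830185],
       [ 0.00803405,  0.80256991,  0.59650397,  0.75486673],
       [ 0.        ,  0.        ,  0.        ,  1.        ]])} 436.0757126176718
```

View pics/scene.png

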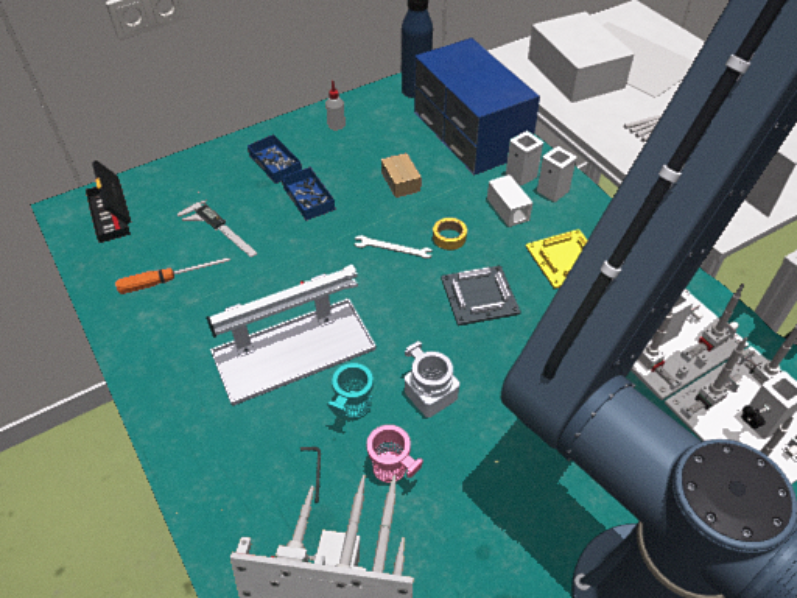

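View pics/side.png

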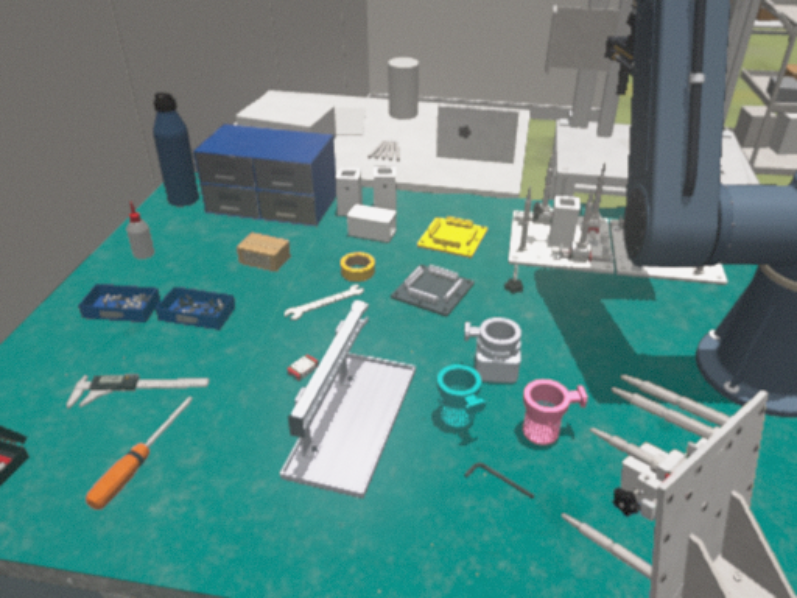

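The scene view (797x598) shows these candidates:
- **Basket:** grey basket in its pot at (432,380), turquoise look-alike at (352,390), pink look-alike at (388,455).
- **Holder:** dark steel at (480,293), yellow look-alike at (560,257).
- **Rail:** flared open end at (355,272), closed end at (212,325).

I choose the grey basket and the steel holder.

```bash
cat > top.py <<'E'
from h import *
def load():
    out=[]
    for n in("scene","side"):
        z=np.load(n+".npz");c=manip.get_calibration(n)
        out.append((z["im"],z["d"],z["P"],float(z["f"]),c,cloud(z["d"],z["P"],float(z["f"]),c)))
    return out
E
python3 - <<'E'
from top import *
L=load()
x0,x1,y0,y1,s=.25,.8,-.35,.4,.00125
W=np.zeros((int((x1-x0)/s),int((y1-y0)/s),3),np.uint8)
tiles=[]
for im,d,P,f,c,p in L:
    A=W.copy(); m=(d>0)&(p[...,2]>-.01)&(p[...,2]<.15)
    q=p[m];o=np.argsort(q[:,2]);q=q[o];col=im[m][o]
    i=((x1-q[:,0])/s).astype(int);j=((y1-q[:,1])/s).astype(int)
    k=(i>=0)&(i<A.shape[0])&(j>=0)&(j<A.shape[1]);A[i[k],j[k]]=col[k]
    A=cv2.dilate(A,np.ones((2,2)));tiles.append(A)
    # bench noise
    b=p[(d>0)&(abs(p[...,2])<.02)&(p[...,0]>.3)&(p[...,0]<.6)&(abs(p[...,1])<.3)];print(np.median(b[:,2]),b[:,2].std())
    print("low", [np.percentile(p[m][:,k],[1,99]) for k in range(2)])
cv2.imwrite("pics/top.png",tiles[0][...,::-1]);cv2.imwrite("pics/top2.png",tiles[1][...,::-1]);print(A.shape)
E
```

```text
-0.0003292313516076728 0.00406188758013811
low [array([0.05460116, 1.38338825]), array([-0.78073938,  0.51442304])]
0.0020283868502025126 0.003582940276830615
low [array([-0.00800211,  1.38219003]), array([-1.31136849,  0.50669981])]
(440, 600, 3)
```

View pics/top.png

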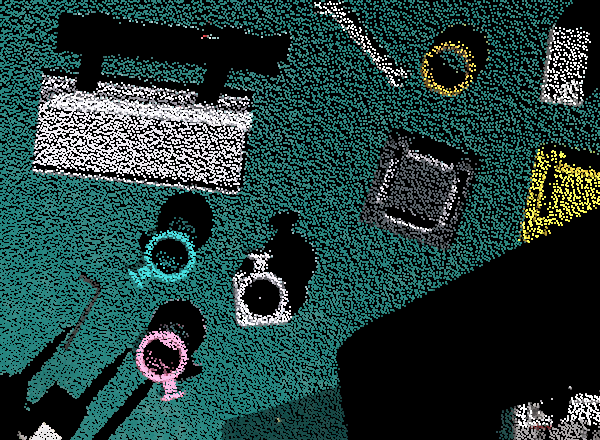

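The top view (1.25 mm/px, up = +x, left = +y) shows:
- **Pot with the grey basket:** at (263,297), hanger pointing to +x.
- **Steel holder:** at (425,188).
- **Tray:** at about (142,130), with the rail behind it.
- **Other things:** spanner at (360,40), tape roll at (447,68), turquoise basket at (170,255), pink basket at (162,357).

Next I'll get rough numbers.

```bash
python3 - <<'E'
from top import *
L=load()
def circ(q):
    A=np.c_[2*q,np.ones(len(q))];s=np.linalg.lstsq(A,(q**2).sum(1),rcond=None)[0];return s[:2],np.sqrt(s[2]+s[:2]@s[:2])
for im,d,P,f,c,p in L:
    x,y,z=p[...,0],p[...,1],p[...,2];ok=d>0
    m=ok&(np.hypot(x-.429,y-.071)<.075)&(z>.077)&(z<.095)
    q=p[m]; print("rim n",m.sum(),q.mean(0),np.median(q[:,2]))
    h=q[q[:,0]>.47]; print(" head",len(h),h.mean(0) if len(h) else 0)
    r=q[np.hypot(q[:,0]-.429,q[:,1]-.071)<.038];print(" rect",cv2.minEnclosingCircle(r[:,:2].astype(np.float32)),circ(r[:,:2]))
    m=ok&(np.hypot(x-.429,y-.071)<.06)&(z>.012)&(z<.05);print(" pot",cv2.minAreaRect(p[m][:,:2].astype(np.float32)))
    hsv=cv2.cvtColor(im,cv2.COLOR_RGB2HSV)
    m=ok&(np.hypot(x-.565,y+.131)<.1)&(hsv[...,1]<90)&(z>.004)&(z<.035)
    q=p[m];print("holder",m.sum(),q.mean(0),cv2.minAreaRect(q[:,:2].astype(np.float32)),np.percentile(q[:,2],[5,95]))
    m=ok&(x>.58)&(y>.05)&(y<.38)&(z>.09)&(z<.13)&(x<.82)
    q=p[m];print("rail",m.sum(),cv2.minAreaRect(q[:,:2].astype(np.float32)),np.percentile(q[:,2],[50,95]))
    m=ok&(x>.55)&(y>.05)&(y<.38)&(z>-.005)&(z<.03)&(hsv[...,1]<60)&(x<.71);q=p[m]
    print("tray",cv2.minAreaRect(q[:,:2].astype(np.float32)))
im,d,P,f,c,p=L[1]
k=ray((513/1.557,292/1.557),0,P,f,c);print("knob",k, "flare side px", ray((362/1.557,306/1.557),.114,P,f,c),"end",ray((298/1.557,420/1.557),.114,P,f,c))
E
```

```text
rim n 246 [0.43593022 0.07404948 0.08014291] 0.08003662312680737
 head 34 [0.47971422 0.07503342 0.08024043]
 rect ((0.4317600727081299, 0.07341698557138443), 0.035331062972545624) (array([0.42913593, 0.07322735]), np.float64(0.02837054094301234))
 pot ((0.4285801351070404, 0.07368233799934387), (0.07003601640462875, 0.06838548183441162), 4.881088733673096)
holder 1229 [ 0.55750694 -0.11894593  0.01031415] ((0.560290515422821, -0.1219947412610054), (0.11884791404008865, 0.12303352355957031), 70.20784759521484) [0.00450566 0.02265576]
rail 873 ((0.6655283570289612, 0.2128487229347229), (0.255810022354126, 0.029549218714237213), 83.6336669921875) [0.11222163 0.11624959]
tray ((0.63653963804245, 0.22207683324813843), (0.26493969559669495, 0.13393265008926392), 83.93054962158203)
rim n 274 [0.44006984 0.07311774 0.08135641] 0.08177735036382844
 head 39 [0.47903329 0.07613559 0.08141772]
 rect ((0.43257689476013184, 0.07079590857028961), 0.03446817770600319) (array([0.43173866, 0.07194899]), np.float64(0.028310688872257458))
 pot ((0.43107321858406067, 0.0736788734793663), (0.06745648384094238, 0.06792429089546204), 4.231431484222412)
holder 1044 [ 0.56095339 -0.11713228  0.01312475] ((0.5609855651855469, -0.1316211074590683), (0.1378239393234253, 0.12039754539728165), 69.91706848144531) [0.00660048 0.02584641]
rail 1039 ((0.6664736866950989, 0.21179519593715668), (0.2567083239555359, 0.02584069035947323), 83.42606353759766) [0.11490216 0.11775725]
tray ((0.6345342397689819, 0.22186706960201263), (0.2654932141304016, 0.12519745528697968), 82.96056365966797)
knob [ 0.41181389 -0.1491201   0.        ] flare side px [0.6461289  0.08936111 0.114     ] end [0.67319331 0.33773619 0.114     ]
```

```bash
cat >> h.py <<'E'
def go(x,y,z,ang):
    "shift/turn to put TCP at x,y,z with tool y at ang deg (world), pointing down"
    s=manip.get_state();M=R.from_quat(s["ee_rot"]).as_matrix()
    t=M.T@(np.array([x,y,z])-s["tcp_pos"])
    a=np.radians(ang);yy=np.array([np.cos(a),np.sin(a),0]);zz=np.array([0,0,-1.]);G=np.c_[np.cross(yy,zz),yy,zz]
    w=np.degrees(R.from_matrix(M.T@G).as_rotvec())
    print("t",np.round(t,4),"w",np.round(w,2),"dist",np.round(np.linalg.norm(t),3))
E
python3 -c "
from h import *
go(.56,-.12,.32,-110);print(manip.get_calibration('wrist'))"
```

```text
t [ 0.4908 -0.3297 -0.0975] w [-1.100e-01  2.000e-02  3.889e+01] dist 0.599
{'vfov': 61.220381832293455, 'cx': 252.20400237252977, 'cy': 189.3676904311967, 'hand_eye': array([[-9.60121162e-04,  9.69176185e-01,  2.46366802e-01,
         6.74403737e-02],
       [ 9.99999503e-01,  9.96995532e-04, -2.49369696e-05,
        -7.85705828e-05],
       [-2.69794918e-04,  2.46366656e-01, -9.69176660e-01,
        -1.61678412e-01],
       [ 0.00000000e+00,  0.00000000e+00,  0.00000000e+00,
         1.00000000e+00]])}
```

Emit:
{"name": "apply_moves", "arguments": {"targets": [[0, [0, 0, -0.05], [0, 0, 0]], [0, [0, 0, -0.1], [0, 0, 0]], [0, [0.49, -0.33, -0.1], [0, 0, 39]], [0, [0.49, -0.33, -0.1], [0, 0, 39]], [0, [0.49, -0.33, -0.1], [0, 0, 39]], [0, [0.49, -0.33, -0.1], [0, 0, 39]], [0, [0.49, -0.33, -0.1], [0, 0, 39]], [0, [0.49, -0.33, -0.1], [0, 0, 39]], [0, [0.49, -0.33, -0.1], [0, 0, 39]], [0, [0.49, -0.33, -0.1], [0, 0, 39]], [0, [0.49, -0.33, -0.1], [0, 0, 39]], [0, [0.49, -0.33, -0.1], [0, 0, 39]], [0, [0.49, -0.33, -0.1], [0, 0, 39]], [0, [0.49, -0.33, -0.1], [0, 0, 39]], [0, [0.49, -0.33, -0.1], [0, 0, 39]], [0, [0.49, -0.33, -0.1], [0, 0, 39]], [0, [0.49, -0.33, -0.1], [0, 0, 39]]]}}

```text
time: 1.8
tcp_pos: [0.5584, -0.121, 0.3221]
ee_rot: [0.985, -0.175, -0.001, 0.0]
ft_force: [0.7, -0.4, 0.1]
gripper_width: 0.0869
finger_force: 0.0
```

```bash
python3 - <<'E'
from h import *
s=manip.get_state();print(s["time"],s["tcp_pos"],s["qvel"].round(3))
im,d,P,f,c=cam("wrist");np.savez("w1.npz",im=im,d=d,P=P,f=f)
cv2.imwrite("pics/w1.png",im[...,::-1])
E
```

```text
1.8 [ 0.55840528 -0.12098687  0.32213634] [-0.021 -0.007  0.001  0.004  0.     0.002]
```

View pics/w1.png

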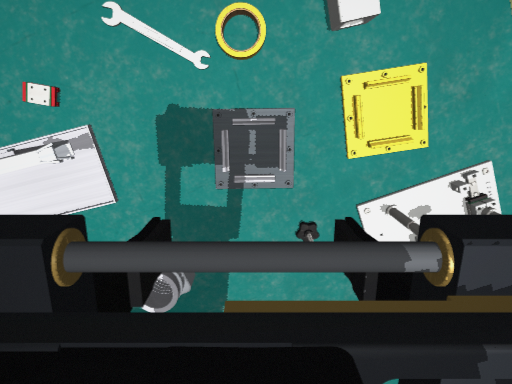

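The wrist view shows the steel holder at (254,148), square to the picture, the star knob at (308,230) and the yellow look-alike at (387,110). I'll measure the holder by its outline at z = 8 mm.

```bash
python3 - <<'E'
from h import *
z=np.load("w1.npz");im,d,P,f=z["im"],z["d"],z["P"],float(z["f"]);c=manip.get_calibration("wrist")
hsv=cv2.cvtColor(im,cv2.COLOR_RGB2HSV);m=(hsv[...,1]<110).astype(np.uint8)
m[:95]=0;m[205:]=0;m[:,:200]=0;m[:,310:]=0
n,l,st,ce=cv2.connectedComponentsWithStats(m);k=1+st[1:,4].argmax();m=(l==k).astype(np.uint8);print(st[k])
ct=max(cv2.findContours(m,0,2)[0],key=cv2.contourArea)[:,0]
q=np.array([ray(u+.0,.008,P,f,c)[:2] for u in ct.astype(float)],np.float32)
r=cv2.minAreaRect(q);print("plate",r)
p=cloud(d,P,f,c);pm=p[(m>0)&(d>0)];print("z pct",np.percentile(pm[:,2],[2,25,50,75,98]))
b=p[(hsv[...,1]>110)&(d>0)&(np.hypot(p[...,0]-.56,p[...,1]+.12)<.12)];print("bench z",np.median(b[:,2]))
cu=pm[pm[:,2]>.018][:,:2].astype(np.float32);print("curbs",len(cu),cv2.minAreaRect(cu))
print("knob",ray((308,232),.01,P,f,c))
for uv in((90,126),(115,203)):print("tray corner",ray(uv,.012,P,f,c))
pd=p[np.isfinite(d)&(d>0)&(np.hypot(p[...,0]-.56,p[...,1]+.12)<.08)];print(cv2.minAreaRect(pd[pd[:,2]>.018][:,:2].astype(np.float32)))
E
```

```text
[ 212  108   83   81 6445]
plate ((0.5643046498298645, -0.1248631626367569), (0.11809514462947845, 0.1177164688706398), 70.47551727294922)
z pct [0.00566269 0.00708499 0.0078055  0.00913777 0.02465581]
bench z 0.00014035707638782036
curbs 903 ((0.5634645223617554, -0.12538357079029083), (0.09152212738990784, 0.09151390194892883), 70.64532470703125)
knob [ 0.41383603 -0.16022209  0.01      ]
tray corner [0.67646939 0.08281893 0.012     ]
tray corner [0.56054866 0.10020236 0.012     ]
((0.5645766854286194, -0.12237941473722458), (0.14098545908927917, 0.09141969680786133), 70.14215850830078)
```

Holder found at (0.564, -0.125), yaw -19.5°. Now over the pot.

```bash
python3 -c "
from h import *
go(.41,.073,.28,-85.5)"
```

```text
t [-0.2063 -0.1312  0.0424] w [ 1.000e-02  5.000e-02 -2.469e+01] dist 0.248
```

Emit:
{"name": "apply_moves", "arguments": {"targets": [[0, [-0.206, -0.131, 0.042], [0, 0, -24.7]], [0, [-0.206, -0.131, 0.042], [0, 0, -24.7]], [0, [-0.206, -0.131, 0.042], [0, 0, -24.7]], [0, [-0.206, -0.131, 0.042], [0, 0, -24.7]], [0, [-0.206, -0.131, 0.042], [0, 0, -24.7]], [0, [-0.206, -0.131, 0.042], [0, 0, -24.7]], [0, [-0.206, -0.131, 0.042], [0, 0, -24.7]], [0, [-0.206, -0.131, 0.042], [0, 0, -24.7]]]}}

```text
time: 2.65
tcp_pos: [0.4122, 0.0721, 0.2812]
ee_rot: [0.999, 0.039, 0.001, 0.0]
ft_force: [0.1, 0.9, 0.2]
gripper_width: 0.0875
finger_force: 0.0
```

```bash
python3 - <<'E'
from h import *
s=manip.get_state();print(s["time"],s["tcp_pos"],s["qvel"].round(3))
im,d,P,f,c=cam("wrist");np.savez("w2.npz",im=im,d=d,P=P,f=f)
cv2.imwrite("pics/w2.png",im[...,::-1])
p=cloud(d,P,f,c);x,y,z=p[...,0],p[...,1],p[...,2]
nr=(d>0)&(np.hypot(x-.43,y-.073)<.08)
m=nr&(z>.012)&(z<.05);print("pot sides",cv2.minAreaRect(p[m][:,:2].astype(np.float32)),m.sum())
m=nr&(z>.04)&(z<.05);print("pot top",cv2.minAreaRect(p[m][:,:2].astype(np.float32)),m.sum())
m=nr&(z>.073)&(z<.09);q=p[m][:,:2].astype(np.float32)
r=q[np.hypot(q[:,0]-.43,q[:,1]-.073)<.037];print("rim",cv2.minEnclosingCircle(r),len(r))
h=q[q[:,0]>.475];print("head",len(h),cv2.minAreaRect(h),h.mean(0))
E
```

```text
2.65 [0.41223824 0.07207228 0.28121001] [-0.01   0.01  -0.011  0.003  0.002  0.001]
pot sides ((0.4316755533218384, 0.07001221179962158), (0.06813521683216095, 0.0681343600153923), 4.651139736175537) 680
pot top ((0.43145763874053955, 0.0699944868683815), (0.06769795715808868, 0.0681343600153923), 4.651140213012695) 507
rim ((0.43343403935432434, 0.07064825296401978), 0.03359341621398926) 1221
head 234 ((0.4806748032569885, 0.07289466261863708), (0.03149305284023285, 0.01126130111515522), 89.61204528808594) [0.4813988 0.0729235]
```

View pics/w2.png

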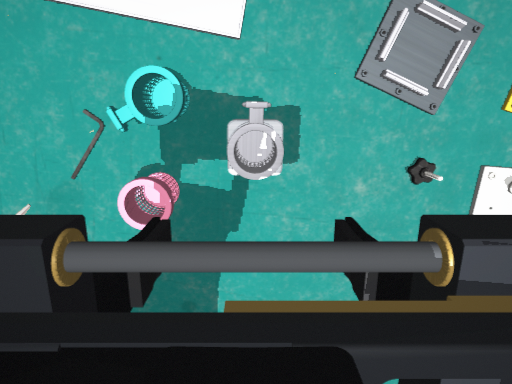

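The wrist view confirms the choice: the grey basket in its aluminium pot at (255,148), with turquoise (155,95) and pink (150,200) well clear to the left.

```bash
python3 -c "
from h import *
go(.4315,.070,.020,-85.4)"
```

```text
t [0.0184 0.0033 0.2611] w [ 0.04 -0.12 -0.15] dist 0.262
```

Emit:
{"name": "apply_moves", "arguments": {"targets": [[0, [0.0185, 0.0035, 0.03], [0, 0, 0]], [0, [0.0185, 0.0035, 0.07], [0, 0, 0]], [0, [0.0185, 0.0035, 0.11], [0, 0, 0]], [0, [0.0185, 0.0035, 0.14], [0, 0, 0]], [0, [0.0185, 0.0035, 0.17], [0, 0, 0]], [0, [0.0185, 0.0035, 0.2], [0, 0, 0]], [0, [0.0185, 0.0035, 0.225], [0, 0, 0]], [0, [0.0185, 0.0035, 0.245], [0, 0, 0]], [0, [0.0185, 0.0035, 0.261], [0, 0, 0]], [0, [0.0185, 0.0035, 0.261], [0, 0, 0]], [0, [0.0185, 0.0035, 0.261], [0, 0, 0]]], "grip_force": 40}}

```text
time: 3.8
tcp_pos: [0.4304, 0.0705, 0.0192]
ee_rot: [0.999, 0.039, 0.0, 0.0]
ft_force: [0.5, 0.2, 0.4]
gripper_width: 0.0871
finger_force: 0.0
```

Emit:
{"name": "apply_moves", "arguments": {"targets": [[0.5, [0, 0, 0], [0, 0, 0]], [0.5, [0, 0, 0], [0, 0, 0]], [0.5, [0, 0, 0], [0, 0, 0]], [0.5, [0, 0, 0], [0, 0, 0]], [0.5, [0, 0, 0], [0, 0, 0]], [0.5, [0, 0, 0], [0, 0, 0]]], "grip_force": 40}}

```text
time: 4.4
tcp_pos: [0.4302, 0.0712, 0.0203]
ee_rot: [0.999, 0.04, 0.001, 0.0]
ft_force: [0.3, -2.9, 5.8]
gripper_width: 0.0679
finger_force: 40.0
```

Emit:
{"name": "apply_moves", "arguments": {"targets": [[0.5, [0, 0, -0.03], [0, 0, 0]], [0.5, [0, 0, -0.07], [0, 0, 0]], [0.5, [0, 0, -0.09], [0, 0, 0]], [0.5, [0, 0, -0.09], [0, 0, 0]]]}}

```text
time: 4.8
tcp_pos: [0.4305, 0.0716, 0.1113]
ee_rot: [0.999, 0.04, 0.002, 0.0]
ft_force: [0.3, -0.7, -7.1]
gripper_width: 0.0679
finger_force: 40.0
```

```bash
python3 -c "
from h import *
s=manip.get_state();print(s['ft_force'],s['gripper_width'],s['tcp_pos'])
go(.5633,-.1247,.11,-109.5)"
```

```text
[ 0.29189199 -0.71207319 -7.12720348] 0.06789140464165143 [0.43048354 0.0716295  0.1112641 ]
t [0.1166 0.2064 0.0019] w [-2.000e-02 -2.600e-01  2.411e+01] dist 0.237
```

Emit:
{"name": "apply_moves", "arguments": {"targets": [[0.5, [0.02, 0.035, 0], [0, 0, 4]], [0.5, [0.04, 0.07, 0], [0, 0, 9]], [0.5, [0.06, 0.105, 0], [0, 0, 14]], [0.5, [0.08, 0.14, 0], [0, 0, 19]], [0.5, [0.1, 0.175, 0], [0, 0, 24]], [0.5, [0.111, 0.195, 0], [0, 0, 24]], [0.5, [0.1165, 0.206, 0], [0, 0, 24]], [0.5, [0.1165, 0.206, 0], [0, 0, 24]], [0.5, [0.1165, 0.206, 0], [0, 0, 24]]]}}

```text
time: 5.7
tcp_pos: [0.5596, -0.1227, 0.1079]
ee_rot: [0.986, -0.168, -0.003, -0.001]
ft_force: [-0.3, 0.4, -7.0]
gripper_width: 0.0678
finger_force: 40.0
```

```bash
python3 - <<'E'
from h import *
go(.5633,-.1247,.029,-109.5)
im,d,P,f,c=cam("wrist");cv2.imwrite("pics/w3.png",im[...,::-1])
E
```

```text
t [0.0046 0.0007 0.0788] w [-0.06  0.34  0.11] dist 0.079
```

View pics/w3.png

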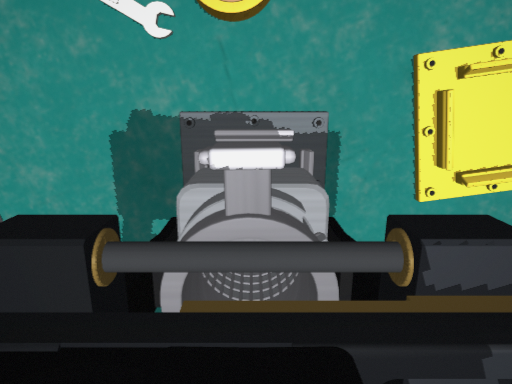

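The pot hangs square over the holder, whose back edge shows at row 112. I'll step down partway with the correction and re-check the position.

Emit:
{"name": "apply_moves", "arguments": {"targets": [[0.5, [0.004, 0.0005, 0.02], [0, 0, 0]], [0.5, [0.004, 0.0005, 0.04], [0, 0, 0]], [0.5, [0.004, 0.0005, 0.05], [0, 0, 0]], [0.5, [0.004, 0.0005, 0.05], [0, 0, 0]], [0.5, [0.004, 0.0005, 0.05], [0, 0, 0]]]}}

```text
time: 6.25
tcp_pos: [0.5655, -0.1257, 0.0598]
ee_rot: [0.986, -0.168, -0.0, -0.0]
ft_force: [0.4, -0.0, -6.9]
gripper_width: 0.0675
finger_force: 40.0
```

```bash
python3 - <<'E'
from h import *
go(.5633,-.1247,.029,-109.5)
im,d,P,f,c=cam("wrist")
p=cloud(d,P,f,c);x,y,z=p[...,0],p[...,1],p[...,2]
m=(d>0)&(np.hypot(x-.562,y+.124)<.1)
hsv=cv2.cvtColor(im,cv2.COLOR_RGB2HSV)
k=m&(z>.004)&(z<.011)&(hsv[...,1]<110);q=p[k][:,:2];a=np.radians(-19.5);Rm=np.array([[np.cos(a),np.sin(a)],[-np.sin(a),np.cos(a)]])
l=(q-[.564,-.125])@Rm.T;print("plate local max x",np.percentile(l,[1,50,99,99.8],axis=0))
for lo,hi in((.068,.09),(.1,.125),(.125,.15)):
  k=m&(z>lo)&(z<hi);l=(p[k][:,:2]-[.564,-.125])@Rm.T;print(lo,k.sum(),np.percentile(l,[.5,99.5],axis=0).round(4))
k=m&(z>.068)&(z<.09);l=(p[k][:,:2]-[.564,-.125])@Rm.T;b=l[l[:,0]>.028]; print(np.percentile(b,[.5,50,99.5],axis=0))
E
```

```text
t [-0.0024 -0.0002  0.0308] w [-0.01  0.02  0.14] dist 0.031
plate local max x [[ 0.00033424 -0.05828278]
 [ 0.0459681  -0.0041491 ]
 [ 0.05820802  0.05803499]
 [ 0.05827989  0.0584972 ]]
0.068 5630 [[-0.0263 -0.0424]
 [ 0.0369  0.0423]]
0.1 11663 [[-0.0071 -0.0389]
 [ 0.0563  0.0391]]
0.125 17912 [[ 0.0057 -0.0644]
 [ 0.04    0.0642]]
[[ 0.02809853 -0.03265488]
 [ 0.03433634 -0.01017177]
 [ 0.03690915  0.03296318]]
```

Emit:
{"name": "apply_moves", "arguments": {"targets": [[0.5, [-0.0025, 0, 0.006], [0, 0, 0]], [0.5, [-0.0025, 0, 0.014], [0, 0, 0]], [0.5, [-0.0025, 0, 0.02], [0, 0, 0]], [0.5, [-0.0025, 0, 0.026], [0, 0, 0]], [0.5, [-0.0025, 0, 0.03], [0, 0, 0]], [0.5, [-0.0025, 0, 0.0315], [0, 0, 0]], [0.5, [-0.0025, 0, 0.0315], [0, 0, 0]]]}}

```text
time: 7.0
tcp_pos: [0.5631, -0.1255, 0.0283]
ee_rot: [0.986, -0.169, -0.0, 0.0]
ft_force: [-1.8, -0.1, -2.1]
gripper_width: 0.0676
finger_force: 40.0
```

Emit:
{"name": "apply_moves", "arguments": {"targets": [[0, [0, 0, 0], [0, 0, 0]], [0, [0, 0, 0], [0, 0, 0]], [0, [0, 0, 0], [0, 0, 0]], [0, [0, 0, 0], [0, 0, 0]], [0, [0, 0, 0], [0, 0, 0]], [0, [0, 0, -0.03], [0, 0, 0]], [0, [0, 0, -0.07], [0, 0, 0]], [0, [-0.02, 0, -0.11], [0, 0, 0]], [0, [-0.02, 0, -0.15], [0, 0, 0]], [0, [-0.02, 0, -0.2], [0, 0, 0]], [0, [-0.02, 0, -0.2], [0, 0, 0]], [0, [-0.02, 0, -0.2], [0, 0, 0]], [0, [-0.02, 0, -0.2], [0, 0, 0]]]}}

```text
time: 8.3
tcp_pos: [0.5434, -0.1184, 0.2269]
ee_rot: [0.986, -0.169, -0.001, -0.0]
ft_force: [-0.5, 0.5, -1.4]
gripper_width: 0.0869
finger_force: 0.0
```

```bash
python3 - <<'E'
from h import *
s=manip.get_state();print(s["time"],s["tcp_pos"])
im,d,P,f,c=cam("wrist")
p=cloud(d,P,f,c);x,y,z=p[...,0],p[...,1],p[...,2]
a=np.radians(-19.5);Rm=np.array([[np.cos(a),np.sin(a)],[-np.sin(a),np.cos(a)]])
def loc(m):return ((p[m][:,:2]-[.564,-.125])@Rm.T).astype(np.float32)
n=(d>0)&(np.hypot(x-.564,y+.125)<.085)
hsv=cv2.cvtColor(im,cv2.COLOR_RGB2HSV)
l=loc(n&(z>.004)&(z<.012)&(hsv[...,1]<110));print("plate",cv2.minAreaRect(l))
l=loc(n&(z>.044)&(z<.058));print("shoulder",cv2.minAreaRect(l),len(l))
m=n&(z>.082)&(z<.1);print("rim z",np.median(z[m]),np.percentile(z[m],[1,99]));l=loc(m);r=l[np.hypot(*l.T)<.037];print("rim",cv2.minEnclosingCircle(r),len(r));h=l[l[:,0]>.045];print("head",cv2.minAreaRect(h),h.mean(0))
go(.563,-.125,.075,-109.5)
E
```

```text
8.3 [ 0.54340976 -0.11844699  0.22689729]
plate ((-0.0006015226244926453, -0.0001701563596725464), (0.11756253242492676, 0.1176651120185852), 0.03782054781913757)
shoulder ((0.0004992932081222534, -0.0005090571939945221), (0.0671444982290268, 0.06778785586357117), 89.98566436767578) 682
rim z 0.08827613382573915 [0.08295233 0.09120049]
rim ((0.0020923628471791744, 0.0005831829621456563), 0.03512293100357056) 1805
head ((0.04912678524851799, 0.0008520660921931267), (0.007769949734210968, 0.030587753280997276), 0.006540026981383562) [0.04952245 0.00112695]
t [ 0.0214 -0.0003  0.1513] w [-0.02  0.21  0.09] dist 0.153
```

The pot is home. Now the rim grasp, with the fingertips just above the crown.

Emit:
{"name": "apply_moves", "arguments": {"targets": [[0, [0.0215, 0, 0.03], [0, 0, 0]], [0, [0.0215, 0, 0.06], [0, 0, 0]], [0, [0.0215, 0, 0.09], [0, 0, 0]], [0, [0.0215, 0, 0.12], [0, 0, 0]], [0, [0.0215, 0, 0.14], [0, 0, 0]], [0, [0.0215, 0, 0.15], [0, 0, 0]], [0, [0.0215, 0, 0.15], [0, 0, 0]], [0, [0.0215, 0, 0.15], [0, 0, 0]]]}}

```text
time: 9.15
tcp_pos: [0.5649, -0.1261, 0.078]
ee_rot: [0.986, -0.169, -0.0, -0.0]
ft_force: [0.2, 0.4, 0.9]
gripper_width: 0.0873
finger_force: 0.0
```

```bash
python3 - <<'E'
from h import *
import time
s=manip.get_state();print(s['tcp_pos'],s['ft_force'])
go(.564,-.125,.0715,-109.5)
im,d,P,f,c=cam("wrist");s=manip.get_state();print(s['tcp_pos'])
E
```

```text
[ 0.56489161 -0.12610816  0.07795004] [0.16801243 0.35197829 0.86027747]
t [-0.0012 -0.0007  0.0065] w [-0.    0.01  0.1 ] dist 0.007
[ 0.56536629 -0.126285    0.07862714]
```

Emit:
{"name": "apply_moves", "arguments": {"targets": [[0, [-0.001, -0.001, 0.0065], [0, 0, 0]], [0, [-0.001, -0.001, 0.0065], [0, 0, 0]], [0.5, [-0.001, -0.001, 0.0065], [0, 0, 0]], [0.5, [-0.001, -0.001, 0.0065], [0, 0, 0]], [0.5, [-0.001, -0.001, 0.0065], [0, 0, 0]], [0.5, [-0.001, -0.001, 0.0065], [0, 0, 0]], [0.5, [-0.001, -0.001, 0.0065], [0, 0, 0]], [0.5, [-0.001, -0.001, 0.0065], [0, 0, 0]], [0.5, [-0.001, -0.001, 0.0065], [0, 0, 0]]], "grip_force": 55}}

```text
time: 10.1
tcp_pos: [0.5643, -0.1248, 0.0717]
ee_rot: [0.986, -0.169, 0.0, 0.0]
ft_force: [-0.7, 1.2, 2.2]
gripper_width: 0.0635
finger_force: 55.0
```

Width is 63.5 mm, so the rim is held. Now the twist, anticlockwise in the world frame, which is negative about tool z.

Emit:
{"name": "apply_moves", "arguments": {"targets": [[0.6, [0, 0, 0], [0, 0, -4]], [0.6, [0, 0, 0], [0, 0, -8]], [0.6, [0, 0, 0], [0, 0, -12]], [0.6, [0, 0, 0], [0, 0, -16]], [0.6, [0, 0, 0], [0, 0, -20]], [0.6, [0, 0, 0], [0, 0, -24]], [0.6, [0, 0, 0], [0, 0, -24]]]}}

```text
time: 10.8
tcp_pos: [0.5657, -0.1253, 0.0725]
ee_rot: [0.999, 0.04, 0.002, 0.001]
ft_force: [0.7, -0.4, 5.8]
gripper_width: 0.0634
finger_force: 55.0
```

```bash
python3 - <<'E'
from h import *
s=manip.get_state();print(s['tcp_pos'],s['ft_force'],s['torque'],s['gripper_width'])
E
```

```text
[ 0.56570185 -0.12529986  0.07249304] [ 0.69473452 -0.36295342  5.79023049] [ 0.13782544 -0.19439255  0.11534021] 0.06338080876582995
```

Emit:
{"name": "apply_moves", "arguments": {"targets": [[0.6, [0, 0, 0], [0, 0, -4]], [0.6, [0, 0, 0], [0, 0, -8]], [0.6, [0, 0, 0], [0, 0, -12]], [0.6, [0, 0, 0], [0, 0, -16]], [0.6, [0, 0, 0], [0, 0, -18]], [0.6, [0, 0, 0], [0, 0, -18]], [0.6, [0, 0, 0], [0, 0, -18]]]}}

```text
time: 11.5
tcp_pos: [0.564, -0.1249, 0.0717]
ee_rot: [0.981, 0.195, -0.0, 0.0]
ft_force: [-0.6, -0.7, 4.4]
gripper_width: 0.0634
finger_force: 55.0
```

```bash
python3 - <<'E'
from h import *
s=manip.get_state();print(s['tcp_pos'],s['ft_force'],s['torque'],s['gripper_width'])
im,d,P,f,c=cam("wrist");cv2.imwrite("pics/w4.png",im[...,::-1])
E
```

```text
[ 0.56400827 -0.12492695  0.07173989] [-0.60715727 -0.67184717  4.43603981] [-0.09086417  0.10235185 -0.00074428] 0.06342278031118813
```

View pics/w4.png

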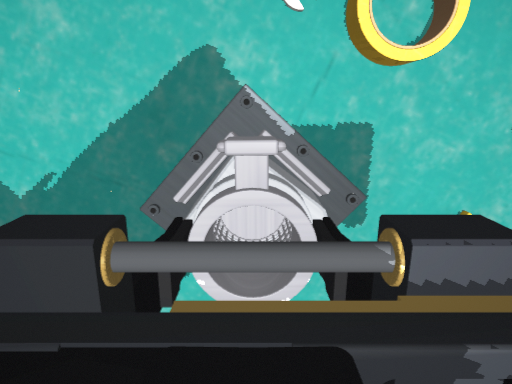

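The hanger at (252,148) stays square to the tool and the holder is turned about 42° in view, so the rim did not slip. Lift.

Emit:
{"name": "apply_moves", "arguments": {"targets": [[0.6, [0, 0, -0.004], [0, 0, 0]], [0.6, [0, 0, -0.008], [0, 0, 0]], [0.6, [0, 0, -0.012], [0, 0, 0]], [0.6, [0, 0, -0.016], [0, 0, 0]], [0.6, [0, 0, -0.016], [0, 0, 0]]]}}

```text
time: 12.05
tcp_pos: [0.5645, -0.1249, 0.0881]
ee_rot: [0.981, 0.196, 0.0, 0.0]
ft_force: [0.4, -0.1, -1.3]
gripper_width: 0.0637
finger_force: 55.0
```

Emit:
{"name": "apply_moves", "arguments": {"targets": [[0.6, [0, 0, -0.015], [0, 0, 0]], [0.6, [0, 0, -0.03], [0, 0, 0]], [0.6, [0, 0, -0.05], [0, 0, 0]], [0.6, [0, 0, -0.07], [0, 0, 0]], [0.6, [0, 0, -0.09], [0, 0, 0]], [0.6, [0, 0, -0.11], [0, 0, 0]], [0.6, [0, 0, -0.12], [0, 0, 0]], [0.6, [0, 0, -0.12], [0, 0, 0]]]}}

```text
time: 12.85
tcp_pos: [0.565, -0.1251, 0.2089]
ee_rot: [0.981, 0.196, 0.001, 0.001]
ft_force: [-0.6, -0.1, -1.5]
gripper_width: 0.0633
finger_force: 55.0
```

```bash
python3 - <<'E'
from h import *
s=manip.get_state();print(s['tcp_pos'],s['ft_force'],s['gripper_width'])
im,d,P,f,c=cam("scene");p=cloud(d,P,f,c);x,y,z=p[...,0],p[...,1],p[...,2]
n=(d>0)&(np.hypot(x-.564,y+.125)<.055)
m=n&(z>.06)&(z<.085);print("pot crown z",np.median(z[m]) if m.any() else None,m.sum(),p[m].mean(0))
m=n&(z>.12);print("above",m.sum())
a,d2,P2,f2,c2=cam("side");q=cloud(d2,P2,f2,c2);m=(d2>0)&(np.hypot(q[...,0]-.564,q[...,1]+.125)<.05)&(q[...,2]>.03)
print(np.histogram(q[m][:,2],bins=np.arange(.03,.3,.015)))
s2=np.hstack([im[100:300,220:470],a[80:280,200:450]]);cv2.imwrite("pics/w5.png",cv2.resize(s2[...,::-1],(800,320)))
go(.70,-.03,.23,-96.5)
E
```

```text
[ 0.56498872 -0.12507381  0.20892775] [-0.64795024 -0.13215467 -1.50359992] 0.06325481237114887
pot crown z None 0 [nan nan nan]
above 0
(array([171, 242, 135,   0,   0,   0,   0,   0, 130,  55,  61,  81, 178,
       113,  42,  10,  15,  60]), array([0.03 , 0.045, 0.06 , 0.075, 0.09 , 0.105, 0.12 , 0.135, 0.15 ,
       0.165, 0.18 , 0.195, 0.21 , 0.225, 0.24 , 0.255, 0.27 , 0.285,
       0.3  ]))
t [ 0.1622 -0.0349 -0.0232] w [-0.04  0.06 29.09] dist 0.168<stdin>:5: RuntimeWarning: Mean of empty slice.
  ret = um.true_divide(
```

View pics/w5.png

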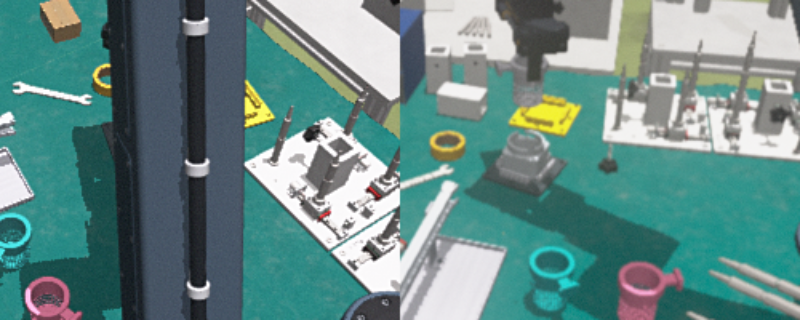

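The side view (right half) shows the pot standing in the holder and the basket up in the gripper. Next I go before the rail mouth, staying high, and measure the rail and the hanger.

```bash
python3 -c "
from h import *
go(.599,.04,.24,-96.5)"
```

```text
t [ 0.0959 -0.1383 -0.0331] w [-0.04  0.06 29.09] dist 0.172
```

Emit:
{"name": "apply_moves", "arguments": {"targets": [[0.6, [0.02, -0.03, -0.01], [0, 0, 6]], [0.6, [0.04, -0.06, -0.02], [0, 0, 12]], [0.6, [0.06, -0.09, -0.033], [0, 0, 18]], [0.6, [0.08, -0.12, -0.033], [0, 0, 24]], [0.6, [0.096, -0.138, -0.033], [0, 0, 29]], [0.6, [0.096, -0.138, -0.033], [0, 0, 29]], [0.6, [0.096, -0.138, -0.033], [0, 0, 29]], [0.6, [0.096, -0.138, -0.033], [0, 0, 29]]]}}

```text
time: 13.75
tcp_pos: [0.599, 0.0387, 0.2395]
ee_rot: [0.998, -0.056, -0.001, 0.0]
ft_force: [-0.2, -0.7, -1.5]
gripper_width: 0.0635
finger_force: 55.0
```

```bash
python3 - <<'E'
from h import *
s=manip.get_state();print(s['tcp_pos'],s['qvel'].round(3))
im,d,P,f,c=cam("wrist");np.savez("w6.npz",im=im,d=d,P=P,f=f)
cv2.imwrite("pics/w6.png",im[...,::-1])
p=cloud(d,P,f,c)
M=R.from_quat(s["ee_rot"]).as_matrix();t=(p-s["tcp_pos"])@M
# head in tool frame
m=(d>0)&(t[...,0]>.035)&(t[...,0]<.07)&(abs(t[...,1])<.03)&(t[...,2]<.04)&(t[...,2]>-.06)
q=t[m];print(m.sum(),np.percentile(q,[1,50,99],axis=0).round(4));h=q[(q[:,0]>.044)&(q[:,2]<np.percentile(q[:,2],1)+.006)];print(cv2.minAreaRect(h[:,:2].astype(np.float32)),np.percentile(h[:,2],[1,50,99]))
n=q[q[:,0]<.044];print("neck",np.median(n,axis=0))
# rail
z=p[...,2];m=(d>0)&(z>.105)&(z<.12)&(p[...,1]>.06);l=p[m];print("rail",m.sum(),cv2.minAreaRect(l[:,:2].astype(np.float32)),np.median(l[:,2]))
m=(d>0)&(z>.008)&(z<.018)&(p[...,1]>.07)&(p[...,0]<.7);l=p[m];print("lip",m.sum(),cv2.minAreaRect(l[:,:2].astype(np.float32)))
E
```

```text
[0.59903803 0.03866554 0.23952082] [-0.013 -0.007 -0.005  0.002 -0.     0.005]
1957 [[ 0.0354 -0.0152 -0.0199]
 [ 0.0484 -0.0007 -0.0149]
 [ 0.0537  0.0139 -0.0018]]
((0.04966690391302109, -0.0005601905286312103), (0.03127089515328407, 0.008085685782134533), 88.88977813720703) [-0.02006185 -0.01831182 -0.01428792]
neck [ 0.03963498 -0.00076274 -0.01261885]
rail 4002 ((0.663559079170227, 0.16832542419433594), (0.17169205844402313, 0.02476496994495392), 82.34332275390625) 0.11411982003728921
lip 1427 ((0.6346530914306641, 0.2214951515197754), (0.25941261649131775, 0.11985065788030624), 83.49002075195312)
```

View pics/w6.png

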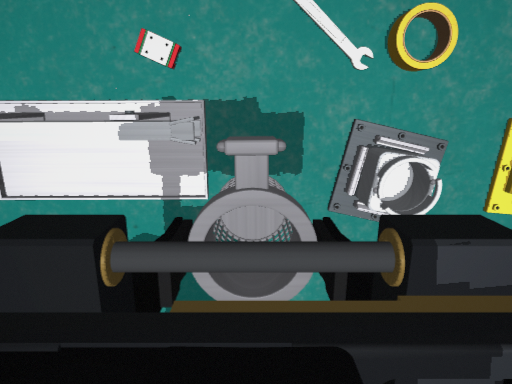

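The wrist view shows the tray's near end at column 207, the flared mouth at (190,130), the T-head at (252,147) and the pot in the holder at (395,185). The lip gives the tray at (0.6347, 0.2215), yaw -6.5°. Going down to rail height before the mouth.

```bash
cat >> h.py <<'E'
TC=np.array([.63465,.2215]);TY=-6.51
def tray(lx,ly):
    a=np.radians(TY);return TC+np.array([[np.cos(a),-np.sin(a)],[np.sin(a),np.cos(a)]])@[lx,ly]
def gh(hx,hy,hz,off=(.0497,-.0006,.009)):
    w=tray(hx-off[0],hy+off[1]);go(w[0],w[1],hz+off[2]*-1,-90+TY)
E
python3 -c "
from h import *
gh(.035,-.18,.099)"
```

```text
t [ 0.     -0.0054  0.1498] w [0.02 0.1  0.06] dist 0.15
```

Emit:
{"name": "apply_moves", "arguments": {"targets": [[0.6, [0, -0.005, 0.03], [0, 0, 0]], [0.6, [0, -0.005, 0.06], [0, 0, 0]], [0.6, [0, -0.005, 0.09], [0, 0, 0]], [0.6, [0, -0.005, 0.12], [0, 0, 0]], [0.6, [0, -0.005, 0.14], [0, 0, 0]], [0.6, [0, -0.005, 0.15], [0, 0, 0]], [0.6, [0, -0.005, 0.15], [0, 0, 0]], [0.6, [0, -0.005, 0.15], [0, 0, 0]]]}}

```text
time: 14.6
tcp_pos: [0.601, 0.0439, 0.0913]
ee_rot: [0.998, -0.056, 0.001, 0.0]
ft_force: [0.3, -0.5, -1.6]
gripper_width: 0.0637
finger_force: 55.0
```

```bash
cat > chk.py <<'E'
from h import *
s=manip.get_state();print(s['tcp_pos'],s['ft_force'].round(2))
im,d,P,f,c=cam("wrist");cv2.imwrite("pics/w7.png",im[...,::-1])
p=cloud(d,P,f,c);M=R.from_quat(s["ee_rot"]).as_matrix();t=(p-s["tcp_pos"])@M
m=(d>0)&(t[...,0]>.044)&(t[...,0]<.07)&(abs(t[...,1])<.03)&(t[...,2]<-.013)&(t[...,2]>-.024)
q=t[m];print("head tool",m.sum(),cv2.minAreaRect(q[:,:2].astype(np.float32)))
a=np.radians(TY);l=(p[...,:2]-TC)@np.array([[np.cos(a),-np.sin(a)],[np.sin(a),np.cos(a)]])
z=p[...,2];b=(d>0)&(z>.111)&(z<.118)&(t[...,1]<-.03)&(l[...,0]>0)&(l[...,0]<.07)
for y0 in np.arange(-.14,.0,.01):
    k=b&(l[...,1]>y0)&(l[...,1]<y0+.01)
    if k.sum()>20: print("rail top y %.2f n %d x %.4f..%.4f z %.4f"%(y0,k.sum(),*np.percentile(l[k][:,0],[2,98]),np.median(z[k])))
m=(d>0)&(z>.008)&(z<.018)&(abs(l[...,0])<.07)&(abs(l[...,1])<.14);print("lip n",m.sum(),cv2.minAreaRect(l[m].astype(np.float32)))
gh(.035,-.15,.099)
E
python3 chk.py
```

```text
[0.60103516 0.04390106 0.09126785] [ 0.26 -0.49 -1.57]
head tool 1083 ((0.048833493143320084, -0.0004631131887435913), (0.03143181651830673, 0.009635462425649166), 89.51222229003906)
rail top y -0.14 n 511 x 0.0210..0.0438 z 0.1167
rail top y -0.13 n 1030 x 0.0223..0.0422 z 0.1160
rail top y -0.12 n 839 x 0.0243..0.0402 z 0.1145
rail top y -0.11 n 864 x 0.0245..0.0400 z 0.1140
rail top y -0.10 n 858 x 0.0244..0.0400 z 0.1141
rail top y -0.09 n 1088 x 0.0245..0.0458 z 0.1139
rail top y -0.08 n 977 x 0.0244..0.0458 z 0.1139
lip n 1437 ((0.013731308281421661, -0.06399943679571152), (0.13138777017593384, 0.09200224280357361), 89.99278259277344)
t [-0.0018 -0.0295  0.0018] w [-0.   -0.15  0.08] dist 0.03
```

Emit:
{"name": "apply_moves", "arguments": {"targets": [[0.6, [-0.0045, -0.006, 0.0012], [0, 0, 0]], [0.6, [-0.0045, -0.014, 0.0012], [0, 0, 0]], [0.6, [-0.0045, -0.014, 0.0012], [0, 0, 0]], [0.6, [-0.0045, -0.014, 0.0012], [0, 0, 0]]]}}

```text
time: 15.05
tcp_pos: [0.5976, 0.0595, 0.0898]
ee_rot: [0.998, -0.055, 0.0, 0.0]
ft_force: [-0.1, 1.4, -0.8]
gripper_width: 0.0637
finger_force: 55.0
```

```bash
cat >> chk.py <<'E'
q2=q[q[:,0]>.0445];print("head x pct",np.percentile(q[:,0],[2,50,98,99.5]),"top z",np.percentile(q[:,2],[2,10,50]))
k=b&(l[...,1]>-.115)&(l[...,1]<-.095);r=t[k];print("rail in tool x",np.percentile(r[:,0],[2,98]),"z",np.median(r[:,2]))
print([np.percentile(q[(q[:,1]>u)&(q[:,1]<u+.006)][:,0],98).round(4) for u in(-.013,-.003,.007)])
E
python3 chk.py
```

```text
[0.59757592 0.0595068  0.08977153] [-0.14  1.39 -0.76]
head tool 1079 ((0.05077311396598816, -0.008339287713170052), (0.012353427708148956, 0.046266209334135056), 10.609968185424805)
rail top y -0.14 n 500 x 0.0210..0.0436 z 0.1167
rail top y -0.13 n 1071 x 0.0225..0.0420 z 0.1160
rail top y -0.12 n 902 x 0.0242..0.0403 z 0.1145
rail top y -0.11 n 921 x 0.0242..0.0400 z 0.1140
rail top y -0.10 n 907 x 0.0243..0.0398 z 0.1140
rail top y -0.09 n 1150 x 0.0245..0.0459 z 0.1138
rail top y -0.08 n 1227 x 0.0244..0.0459 z 0.1138
rail top y -0.07 n 1148 x 0.0243..0.0458 z 0.1139
rail top y -0.06 n 192 x 0.0240..0.0393 z 0.1139
lip n 1516 ((0.01715858466923237, -0.05714043229818344), (0.08528129756450653, 0.1446932554244995), 0.1287810206413269)
t [ 0.0038 -0.0148 -0.0003] w [ 0.01 -0.04  0.15] dist 0.015
head x pct [0.0450469  0.0502668  0.05361072 0.05785655] top z [-0.01982651 -0.01925738 -0.01824251]
rail in tool x [0.04298847 0.05857069] z -0.02420022678039257
[np.float64(0.0534), np.float64(0.0536), np.float64(0.0536)]
```

The head and slot agree within 1 mm in x and in z. Sliding in.

Emit:
{"name": "apply_moves", "arguments": {"targets": [[0.6, [0.0007, -0.01, 0], [0, 0, 0]], [0.6, [0.0007, -0.02, 0], [0, 0, 0]], [0.6, [0.0007, -0.03, 0], [0, 0, 0]], [0.6, [0.0007, -0.04, 0], [0, 0, 0]], [0.6, [0.0007, -0.05, 0], [0, 0, 0]], [0.6, [0.0007, -0.06, 0], [0, 0, 0]], [0.6, [0.0007, -0.07, 0], [0, 0, 0]], [0.6, [0.0007, -0.07, 0], [0, 0, 0]]], "grip_force": 30}}

```text
time: 15.9
tcp_pos: [0.606, 0.13, 0.0893]
ee_rot: [0.998, -0.055, 0.0, -0.0]
ft_force: [-0.7, -0.8, -1.7]
gripper_width: 0.0636
finger_force: 30.0
```

```bash
python3 chk.py | tail -5; python3 -c "
from h import *
s=manip.get_state();print(s['tcp_pos'],s['ft_force'],s['torque'])
gh(.035,.099,.099)"
```

```text
rail top y -0.01 n 913 x 0.0238..0.0396 z 0.1140
rail top y 0.00 n 918 x 0.0237..0.0395 z 0.1140
lip n 1681 ((0.019200900569558144, -0.021545417606830597), (0.08047526329755783, 0.2154923379421234), 0.10816027969121933)
t [ 0.0032  0.0556 -0.0007] w [ 0.01 -0.    0.19] dist 0.056
head x pct [0.04442243 0.05800806 0.06520288 0.0669251 ] top z [-0.02398188 -0.0239296  -0.02354445]
[0.60587997 0.12919262 0.08930136] [ 0.31391707 -0.91576212 -1.90711624] [-0.01703876  0.01847391 -0.00976184]
t [ 0.004  -0.1934 -0.0007] w [ 0.01 -0.    0.19] dist 0.193Traceback (most recent call last):
  File "chk.py", line 15, in <module>
    k=b&(l[...,1]>-.115)&(l[...,1]<-.095);r=t[k];print("rail in tool x",np.percentile(r[:,0],[2,98]),"z",np.median(r[:,2]))
                                                                        ~~~~~~~~~~~~~^^^^^^^^^^^^^^^
    return _quantile_unchecked(
        a, q, axis, out, overwrite_input, method, keepdims, weights)
    return _ureduce(a,
                    func=_quantile_ureduce_func,
    ...<5 lines>...
                    overwrite_input=overwrite_input,
                    method=method)
    r = func(a, **kwargs)
    result = _quantile(arr,
                       quantiles=q,
    ...<2 lines>...
                       out=out,
                       weights=wgt)
    slices_having_nans = np.isnan(arr[-1, ...])
                                  ~~~^^^^^^^^^
IndexError: index -1 is out of bounds for axis 0 with size 0
```

View pics/w7.png

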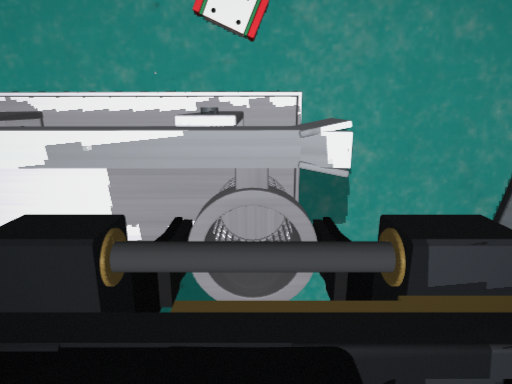

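The T-head is inside the channel with the neck through the slot at (252,175), and the forces are low. Sliding on toward the closed end.

Emit:
{"name": "apply_moves", "arguments": {"targets": [[0.6, [0, -0.012, 0], [0, 0, 0]], [0.6, [0, -0.027, 0], [0, 0, 0]], [0.6, [0, -0.042, 0], [0, 0, 0]], [0.6, [0, -0.057, 0], [0, 0, 0]], [0.6, [0, -0.072, 0], [0, 0, 0]], [0.6, [0, -0.087, 0], [0, 0, 0]], [0.6, [0, -0.1, 0], [0, 0, 0]], [0.6, [0, -0.115, 0], [0, 0, 0]], [0.6, [0, -0.13, 0], [0, 0, 0]], [0.6, [0, -0.145, 0], [0, 0, 0]], [0.6, [0, -0.16, 0], [0, 0, 0]], [0.6, [0, -0.17, 0], [0, 0, 0]], [0.6, [0, -0.17, 0], [0, 0, 0]]]}}

```text
time: 17.25
tcp_pos: [0.6249, 0.2991, 0.0893]
ee_rot: [0.998, -0.055, 0.0, -0.0]
ft_force: [0.5, 0.2, -1.6]
gripper_width: 0.0636
finger_force: 30.0
```

```bash
python3 -c "
from h import *
s=manip.get_state();print(s['tcp_pos'],s['ft_force'],s['torque'])
gh(.035,.099,.099)"
```

```text
[0.62493909 0.29909026 0.08934225] [ 0.50276384  0.1631373  -1.56542109] [ 0.03834007 -0.00016988  0.00097698]
t [ 0.0038 -0.0224 -0.0006] w [-0.03 -0.03  0.21] dist 0.023
```

Emit:
{"name": "apply_moves", "arguments": {"targets": [[0.6, [0, -0.007, 0], [0, 0, 0]], [0.6, [0, -0.013, 0], [0, 0, 0]], [0.6, [0, -0.018, 0], [0, 0, 0]], [0.6, [0, -0.02, 0], [0, 0, 0]], [0.6, [0, -0.02, 0], [0, 0, 0]]]}}

```text
time: 17.75
tcp_pos: [0.6271, 0.3174, 0.0894]
ee_rot: [0.998, -0.056, 0.0, 0.0]
ft_force: [-0.7, -0.5, -0.7]
gripper_width: 0.0639
finger_force: 30.0
```

```bash
python3 - <<'E'
from h import *
s=manip.get_state();print(s['tcp_pos'],s['ft_force'].round(2))
gh(.035,.099,.099)
im,d,P,f,c=cam("wrist");cv2.imwrite("pics/w8.png",im[...,::-1])
p=cloud(d,P,f,c);a=np.radians(TY);l=(p[...,:2]-TC)@np.array([[np.cos(a),-np.sin(a)],[np.sin(a),np.cos(a)]])
m=(d>0)&(p[...,2]>.111)&(p[...,2]<.118)&(l[...,0]>.015)&(l[...,0]<.05);print("rail end y",np.percentile(l[m][:,1],[99,99.9]),"x",np.percentile(l[m][:,0],[2,98]))
E
```

```text
[0.62711859 0.31738381 0.08935984] [-0.74 -0.5  -0.68]
t [ 0.0037 -0.004  -0.0006] w [ 0.   -0.    0.12] dist 0.005
rail end y [0.11941678 0.12057846] x [0.02347362 0.04379043]
```

Emit:
{"name": "apply_moves", "arguments": {"targets": [[0.6, [0, -0.002, 0.0015], [0, 0, 0]], [0.6, [0, -0.002, 0.0015], [0, 0, 0]], [0, [0, -0.002, 0.0015], [0, 0, 0]], [0, [0, -0.002, 0.0015], [0, 0, 0]], [0, [0, -0.002, 0.0015], [0, 0, 0]], [0, [0, -0.002, 0.0015], [0, 0, 0]], [0, [0, -0.002, 0.0015], [0, 0, 0]], [0, [0, -0.002, 0.0015], [0, 0, 0]]], "grip_force": 10}}

```text
time: 18.6
tcp_pos: [0.6273, 0.3192, 0.0879]
ee_rot: [0.998, -0.056, 0.0, -0.0]
ft_force: [-0.1, -1.0, 0.0]
gripper_width: 0.0868
finger_force: 0.0
```

Emit:
{"name": "apply_moves", "arguments": {"targets": [[0, [0, 0, -0.01], [0, 0, 0]], [0, [0, 0, -0.025], [0, 0, 0]], [0, [0, 0, -0.05], [0, 0, 0]], [0, [0, 0, -0.09], [0, 0, 0]], [0, [-0.03, 0.05, -0.13], [0, 0, 0]], [0, [-0.06, 0.1, -0.16], [0, 0, 0]], [0, [-0.06, 0.1, -0.16], [0, 0, 0]], [0, [-0.06, 0.1, -0.16], [0, 0, 0]], [0, [-0.06, 0.1, -0.16], [0, 0, 0]], [0, [-0.06, 0.1, -0.16], [0, 0, 0]], [0, [-0.06, 0.1, -0.16], [0, 0, 0]]]}}

```text
time: 19.7
tcp_pos: [0.5569, 0.2273, 0.2471]
ee_rot: [0.998, -0.055, -0.0, -0.0]
ft_force: [0.1, -0.6, 0.2]
gripper_width: 0.0871
finger_force: 0.0
```

```bash
python3 - <<'E'
from h import *
s=manip.get_state();print(s['time'],s['tcp_pos'],s['ft_force'].round(2))
im,d,P,f,c=cam("wrist");p=cloud(d,P,f,c);a=np.radians(TY);l=(p[...,:2]-TC)@np.array([[np.cos(a),-np.sin(a)],[np.sin(a),np.cos(a)]])
m=(d>0)&(p[...,2]>.09)&(p[...,2]<.118)&(l[...,0]<.0165)&(l[...,0]>-.06)&(l[...,1]>.03);print("rim",m.sum(),cv2.minEnclosingCircle(l[m].astype(np.float32)))
k=np.c_[p[m],l[m]];A=np.c_[l[m],np.ones(m.sum())];print("plane",np.linalg.lstsq(A,p[m][:,2],rcond=None)[0])
b,*_=cam("side");print(b.shape)
cv2.imwrite("pics/end.png",cv2.resize(np.hstack([im,b])[...,::-1],(800,300)))
E
```

```text
19.7 [0.55688219 0.22725319 0.24713228] [ 0.1  -0.58  0.15]
rim 2071 ((-0.01759127341210842, 0.09665852040052414), 0.03485387936234474)
plane [0.08960052 0.0031611  0.09952325]
(384, 512, 3)
```

View pics/end.png

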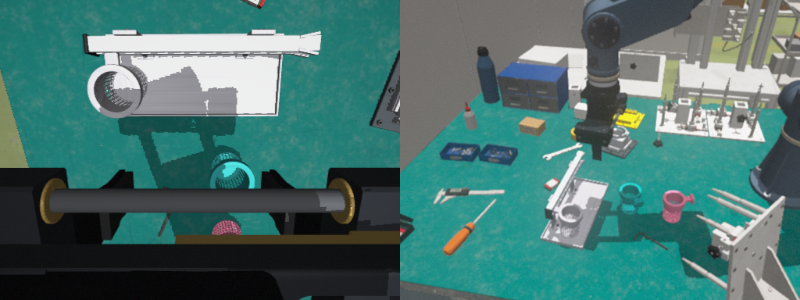

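The basket hangs at the closed end of the rail at (115,90), sagging about 5°, with the hanger at y ≈ 97 mm. The pot stands in the holder and the arm is clear. Handing in.

```bash
python3 -c "
from cell import manip
print(manip.sign_off())"
```

```text
the job is handed in; nothing more can be done
None
```

The job is handed in after 19.7 s: the pot stands in the steel holder, and the basket hangs let go at the rail's closed end, hanger point at about y = 97 mm with about 5° of sag; the hand-in call returned no verdict.

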